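# Run the coffee grinder slowly by its press-down lid

## Task

Run the coffee grinder at its slow, coarse speed: pick up its loose lid, set it in the collar on top of the grinder with the lid's lug in the collar's notch, and press it straight down halfway, 6 mm of its 12 mm spring travel (within 2 mm), never to the bottom stop. Keep it pressed there for at least three seconds and finish while still holding it pressed, hand on the lid; nothing is let go. Leave the other things on the worktop where they are.

Things in the scene. Friction and masses are not known exactly. Their poses are not given: they have to be found in the camera images.
- grinder: The coffee grinder, fixed on the worktop: round aluminium housing, 108 mm across at its black foot, a black collar on top, beans and a sprung steel ring inside the collar. Origin at the centre of its underside, z up. Collar: inner radius 41 mm, outer 49 mm, top edge 120 mm above the origin, with one notch towards the grinder's own -x.
- notch (a point): The notch of the grinder's collar: this point is at its middle, level with the collar's top edge, 45 mm from the axis towards the grinder's own -x. The notch is 22 mm wide, open at the top and outward, 28 mm deep; a small black rib on the housing stands below it.
- ring_top (a point): Centre of the upper face of the grinder's sprung steel ring, on which the lid comes to rest: 110 mm above the grinder's origin when up, 98 mm at the bottom stop. The ring is 76 mm across with an open middle.
- press_ring (a joint): Travel of the sprung ring in m: 0 = up, 0.006 = halfway (slow speed), 0.012 = bottom stop. The spring resists with 3.6 N at the start of the travel and 0.9 N more per mm (9 N at halfway); the lid's weight alone does not move it.
- lid_grip (a point): Loose black lid (0.1 kg), upright on the worktop: disc 76 mm across, 28 mm high, lower edge chamfered to 66 mm; on it a bar grip along the lid's x, 46 mm long, 18 mm thick across y, top 62 mm above the underside. This point: on the lid's axis in the bar grip, 45 mm above the underside. With the lid seated it is 155 mm above the grinder's origin with the ring up, 149 mm at halfway.
- lid_lug (a point): Outer end of the lid's one lug, 54 mm from the lid's axis towards the lid's own -x; lug 14 mm wide, 10 mm high, its underside flush with the lid's. Seated, the lug is in the notch: the lid's axes point as the grinder's and the lid's axis is on the grinder's. With the lug resting on the collar the lid stands 10 mm too high and presses nothing.
- espresso_cup: Bystander: green and white cup with a handle, 48 mm high; origin at its underside.
- peg_a: Bystander: wooden clothes peg, 72 mm long, lying flat; origin at its underside.
- tape_roll: Bystander: roll of tape 96 mm across, 25 mm high, lying flat; origin at its underside.
- salt_shaker: Bystander: glass salt shaker, 44 mm across, 90 mm high; origin at its underside.
- coffee_canister: Bystander: white canister with a wooden lid, 87 mm across, 120 mm high; origin at its underside.

How it is judged:
By the outcome, as a careful person would: the job done as asked, in the order asked, and still so for the second after the job is handed in, while the arm keeps its last pose, push and grip.
It also fails if it takes over 45 s, if anything falls off the work surface, if the arm or the gripper's body presses on something with over 40 N, if the wrist force passes 120 N, or if a joint passes its speed limit or range.

## Robot

A 6-joint arm with a two-finger parallel gripper is mounted at the origin on a cart in front of the work surface, level with it; the furniture and walls round the work are solid. World frame = base frame: x ahead of the robot, y to its left, z up, the work surface at z = 0. Lengths are in m, angles in rad, forces in N, time in s.
With the tool pointing down it reaches from about 0.375 to 0.9 m from the base axis. Payload 3.1 kg.
Tool frame: the origin (TCP) lies at the very end of the fingers, on their centre line; the grasp point (between the pads) lies 19 mm behind it; z points along the fingers, y is the direction in which the jaws open and shut (so a half turn about z gives the same grasp; the last joint's range is limited). The gripper opens to 87 mm and grips with 3 to 60 N. Pads are 19 mm wide; open, the fingers measure 117 mm over their backs; the gripper's body (75 mm by 190 mm) begins 51 mm behind the grasp point.
Start: joints at [-1.415, 0.527, 1.433, -0, 1.181, -0.178], TCP at [0.205, -0.59, 0.223] pointing down, gripper open.
Joint ranges: [-3.08, 3.08], [-0.75, 2.2], [0.22, 2.44], [-1.43, 4.57], [0, 2.65], [-2.85, 2.85]. Speed limits (rad/s): [2.79, 2.79, 3.14, 3.14, 3.14, 3.14].

## Interface

Orientations are given as a unit quaternion [x, y, z, w].
In Python, from rig import robot, optics gives the robot as it stands.
- The arm moves only by the shell command python3 -m inch 'ROWS' [FORCE]. ROWS is JSON, a list of rows, each an object of numbers: "ax", "ay", "az": the turn, a rotation vector about the tool's x, y, z in rad; "dx", "dy", "dz": the shift along the tool's x, y, z in mm; "gripper": the opening in per cent of the stroke, from 0 (shut) to 100 (fully open). In form: [{"ax": .., "ay": .., "az": .., "dx": .., "dy": .., "dz": .., "gripper": ..}, ...]. A call has 1 to 8 rows; each row shifts and turns the commanded pose from where the row before left it, along the tool's axes as they then stand; what a row does not reach is not made up. A row lasts 1/10 s, in which the tool goes at most 50 mm and 8.59 degrees, less where a joint would pass 70% of its speed; a pose out of reach is approached as far as the arm can. A call with a gripper value outside its range is refused whole. The fingers move at their own pace and stop on an object; FORCE is the grip in N (left out, the last holds). Time passes only in rows, so rows that do not move let the fingers close. It gives the time, the measured TCP pose, the force and the opening at its end, in the units of the state.
- robot.get_obs(): the state, without advancing time (a new reading comes with each control period).
- optics.camera(name): name is "scene" or "top" or "wrist"; returns a dict with "img" (384x512x3 uint8, red, green, blue), "depth" (384x512 float32, m along the optical axis (not along the pixel's ray), 0 where there is no reading), "camera_matrix" (3x3 intrinsics, pixels), "k1" (the pictures are not rectified: a ray, as slopes to the right and down, at radius r is drawn at 1 + k1 r^2 times it, then the intrinsics apply), "position" and "attitude" of the camera in the world. Camera axes: x right, y up, looking along -z (the intrinsics and any distortion apply to the point x, -y, -z); pixel columns grow to the right and rows downward; lengths in m; the calibration is good to about 2 mm. A picture is of the moment at which its call begins.
- robot.hand_in(): hands the job in, once; it reports no verdict.
The state is a dict: "time": time; "q": joint angles; "joint_velocities": joint speeds; "joint_torque": joint torques, N m; "position": TCP position; "tool_rot": TCP orientation; "ft_force": force on the tool from outside, world axes, zero at the start; "moment": the same for the moment, N m; "grip_width": finger opening in m.
Only numpy, scipy, OpenCV 4.12 (cv2) and the standard library are available. Lean on these libraries where they do the work, as an engineer would, in place of code of your own. Each camera call takes 0.05 s, during which the arm holds its last target.

## Working session

There is one attempt and no reset: what is moved stays moved. The work goes in short steps, Python scripts to look and compute and a shell command to move; the robot and the scene stay as the last step left them, time stands still between calls to the robot, and variables do not carry over. Pictures are saved under pics/ and viewed, and the job is handed in when it is done.

```bash
mkdir -p pics; ls
cat > h.py <<'E'
import numpy as np, cv2
from rig import robot, optics
from scipy.spatial.transform import Rotation as R
def cam(n,save=None):
    c=optics.camera(n)
    if save: cv2.imwrite('pics/'+save,c['img'][:,:,::-1])
    return c
def rot(c):
    a=np.array(c['attitude'],float)
    return R.from_quat(a).as_matrix() if a.size==4 else a.reshape(3,3)
def undist(c,uv):
    K=np.array(c['camera_matrix']); uv=np.atleast_2d(np.asarray(uv,float))
    return cv2.undistortPoints(uv.reshape(-1,1,2),K,np.array([c['k1'],0,0,0,0.])).reshape(-1,2)
def rays(c,uv):
    s=undist(c,uv); d=np.c_[s[:,0],-s[:,1],-np.ones(len(s))]
    return d@rot(c).T
def onplane(c,uv,z):
    d=rays(c,uv); p=np.array(c['position'])
    return p+d*((z-p[2])/d[:,2])[:,None]
def bydepth(c,uv):
    uv=np.atleast_2d(uv); d=rays(c,uv)
    z=np.array([c['depth'][int(round(v)),int(round(u))] for u,v in uv])
    return np.array(c['position'])+d*z[:,None]
def proj(c,P):
    p=(np.atleast_2d(P)-np.array(c['position']))@rot(c)
    s=np.c_[p[:,0]/-p[:,2],-p[:,1]/-p[:,2]]; r2=(s**2).sum(1)
    s=s*(1+c['k1']*r2)[:,None]; K=np.array(c['camera_matrix'])
    return np.c_[s[:,0]*K[0,0]+K[0,2],s[:,1]*K[1,1]+K[1,2]]
E
python3 - <<'E'
from h import *
for n in ['scene','top','wrist']:
    c=cam(n,n+'1.png'); print(n,c['camera_matrix'],c['k1'],c['position'],c['attitude'])
print(robot.get_obs())
E
```

```text
pics
scene [[465.44746102   0.         260.79058699]
 [  0.         465.44746102 196.06659663]
 [  0.           0.           1.        ]] -0.033075492761626205 [-0.1058414  -0.60729888  0.55291012] [ 0.41212439 -0.23729772 -0.44898928  0.75647333]
top [[403.31988115   0.         250.44852363]
 [  0.         403.31988115 183.62817772]
 [  0.           0.           1.        ]] -0.04206788570213135 [ 0.42838439 -0.28032862  0.93954262] [ 0.04013558 -0.03358558 -0.7015286   0.71071708]
wrist [[277.67012173   0.         250.89586728]
 [  0.         277.67012173 189.47460338]
 [  0.           0.           1.        ]] -0.04782409982938811 [ 0.28382182 -0.56262756  0.38414065] [-0.12446479  0.09000612 -0.57263107  0.80529564]
{'time': 0.15, 'q': array([-1.41548307e+00,  5.28281435e-01,  1.43361063e+00,  5.80648401e-06,
        1.18139302e+00, -1.78522058e-01]), 'joint_velocities': array([ 2.32673847e-03, -4.38569455e-03, -2.88644394e-03, -1.87183909e-03,
        6.80885758e-04, -3.25897890e-05]), 'joint_torque': array([ 5.00199676e-04, -4.40430272e+01, -1.76842976e+01,  6.32978906e-02,
        5.52800274e-02, -9.70895667e-05]), 'position': array([ 0.20472115, -0.58992532,  0.22177788]), 'tool_rot': array([ 9.86101393e-01,  1.66142491e-01,  1.25043932e-05, -8.46128289e-04]), 'ft_force': array([-0.43768283,  0.20926805,  1.02921206]), 'moment': array([-0.02585952,  0.01636772, -0.00898282]), 'grip_width': 0.08667556746500642}
```

View pics/scene1.png

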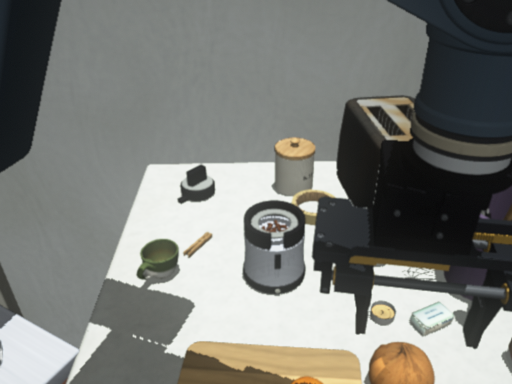

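View pics/top1.png

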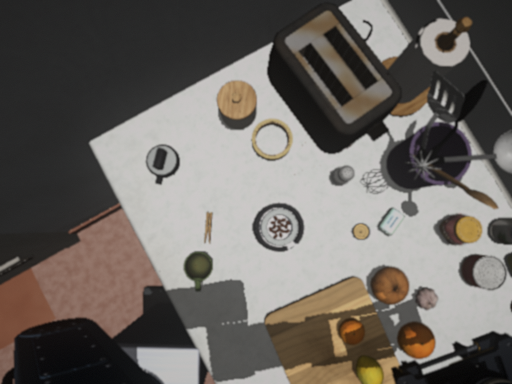

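View pics/wrist1.png

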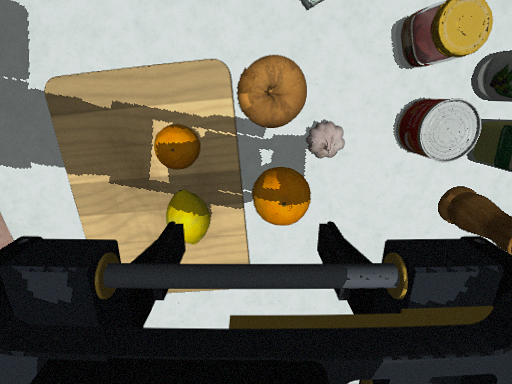

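Run:
```python
from h import *
a=cv2.imread('pics/top1.png'); s=cv2.imread('pics/scene1.png')
f=lambda im,x,y,w,h,k: cv2.resize(im[y:y+h,x:x+w],None,fx=k,fy=k,interpolation=cv2.INTER_CUBIC)
A=f(a,245,190,70,70,5.7143);B=f(a,130,130,70,70,5.7143)
C=f(s,230,190,90,110,3.6364); D=f(s,165,150,66,81,5)
out=np.zeros((600,800,3),np.uint8)
out[:400,:400]=A;out[:400,400:]=B
cv2.imwrite('pics/z1.png',out[:400])
o=np.zeros((410,800,3),np.uint8);o[:C.shape[0],:C.shape[1]]=C;o[:D.shape[0],400:400+D.shape[1]]=D
cv2.imwrite('pics/z2.png',o)
c=cam('top')
print('lid',onplane(c,[[163,160]],.028),'grinder',onplane(c,[[279,227]],.12))
print(onplane(c,[[90,143],[180,310]],0))
```

```text
lid [[ 0.57577059 -0.06973765  0.028     ]] grinder [[ 0.4267454  -0.33102248  0.12      ]]
[[ 0.61960761  0.11430463  0.        ]
 [ 0.23456029 -0.11400309  0.        ]]
```

View pics/z1.png

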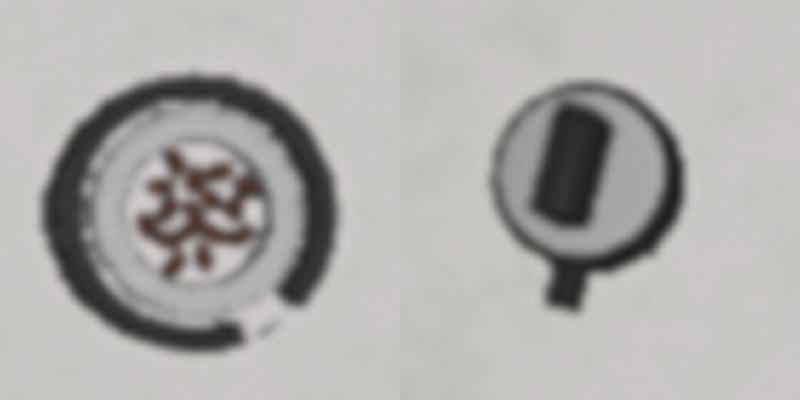

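View pics/z2.png

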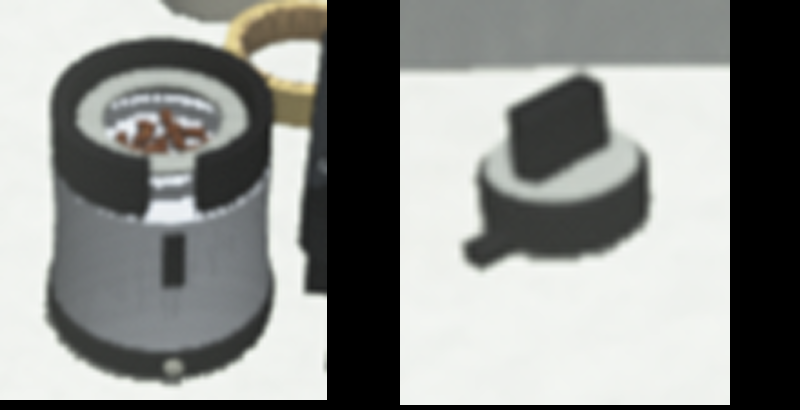

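```bash
cat > m.py <<'E'
from h import *
from scipy.optimize import least_squares
def cloud(c):
    vv,uu=np.mgrid[0:384,0:512]; uv=np.c_[uu.ravel(),vv.ravel()]
    P=np.array(c['position'])+rays(c,uv)*c['depth'].reshape(-1,1)
    return P.reshape(384,512,3)
def circ(p,r=None):
    p=p[:,:2]; m=p.mean(0)
    if r is None: 
        f=least_squares(lambda t:np.hypot(*(p-t[:2]).T)-t[2],[*m,.04],loss='soft_l1',f_scale=.001); return f.x
    f=least_squares(lambda t:np.hypot(*(p-t[:2]).T)-r,m,loss='soft_l1',f_scale=.001); return f.x
E
python3 - <<'E'
from m import *
c=cam('top'); P=cloud(c); g=cv2.cvtColor(c['img'],cv2.COLOR_RGB2GRAY)
dark=(g<95)
# collar
def blob(m,seed):
    n,l,s,ce=cv2.connectedComponentsWithStats(m.astype(np.uint8)); 
    v,u=np.nonzero(m); k=np.argmin((u-seed[0])**2+(v-seed[1])**2); return (l==l[v[k],u[k]])
m=blob(dark,(256,227)); cnt,_=cv2.findContours(m.astype(np.uint8),cv2.RETR_EXTERNAL,cv2.CHAIN_APPROX_NONE)
v,u=np.nonzero(m); print('collar depth z med',np.median(P[m][:,2]), m.sum())
Q=onplane(c,np.c_[u,v],.12)
ang=None
cc=circ(onplane(c,cnt[0].reshape(-1,2),.12)); 
q=Q[:,:2]; ctr=circ(q,.045); print('contour fit',cc,'area ctr r45',ctr)
a=np.sort(np.arctan2(*(q-ctr).T[::-1])); d=np.diff(np.r_[a,a[0]+2*np.pi]); i=d.argmax()
print('gap',d[i],'mid',np.degrees(a[i]+d[i]/2))
# refine notch: angular coverage histogram of band 43..47
# lid
pm=(P[:,:,2]>.045)&(P[:,:,2]<.075)&(np.hypot(P[:,:,0]-.576,P[:,:,1]+.07)<.04)
print('bar depth',P[pm].mean(0),pm.sum())
reg=np.hypot(P[:,:,0]-.576,P[:,:,1]+.07)<.075
dm=dark&reg
v,u=np.nonzero(pm)
def pca(p):
    p=p[:,:2]; w,V=np.linalg.eigh(np.cov((p-p.mean(0)).T)); return p.mean(0),np.degrees(np.arctan2(V[1,1],V[0,1])),np.sqrt(w*12)
b=blob(dark&reg,(162,160)); v,u=np.nonzero(b); print('bar',b.sum(),pca(onplane(c,np.c_[u,v],.062)))
disc=reg&(~dark)&(P[:,:,2]>.02); v,u=np.nonzero(disc)
al=reg&((P[:,:,2]>.018)); cn,_=cv2.findContours(al.astype(np.uint8),cv2.RETR_EXTERNAL,cv2.CHAIN_APPROX_NONE)
cn=max(cn,key=len).reshape(-1,2); print('disc fit',circ(onplane(c,cn,.028)))
lg=reg&dark&(P[:,:,2]<.016); n,l,s,ce=cv2.connectedComponentsWithStats(lg.astype(np.uint8)); print(s,ce)
# bg light disc
cn,_=cv2.findContours((reg&dark).astype(np.uint8),cv2.RETR_EXTERNAL,cv2.CHAIN_APPROX_NONE)
print('lid lug tip px',onplane(c,[[157.3,182.3]],.01))
E
```

```text
collar depth z med 0.11981449602297989 562
contour fit [ 0.42733226 -0.32910432  0.04561426] area ctr r45 [ 0.42707801 -0.32915024]
gap 0.46859709409919015 mid -144.5952772180637
bar depth [ 0.57538957 -0.06772613  0.06016955] 194
bar 212 (array([ 0.57319791, -0.07001848]), np.float64(171.29774247134733), array([0.02327595, 0.04478701]))
disc fit [ 0.575551   -0.06721508  0.03720084]
[[     0      0    512    384 196559]
 [   178    165      1      2      2]
 [   177    168      1      1      1]
 [   172    170      5      5      5]
 [   170    175      1      1      1]
 [   156    176      8      8     38]
 [   167    176      2      1      2]] [[255.52325765 191.50341628]
 [178.         165.5       ]
 [177.         168.        ]
 [174.         172.        ]
 [170.         175.        ]
 [158.94736842 179.63157895]
 [167.5        176.        ]]
lid lug tip px [[ 0.5260226  -0.05415697  0.01      ]]
```

```bash
python3 -m inch '[{"dx":25,"dy":-18},{"dx":37,"dy":-26.5},{"dx":37,"dy":-26.5},{"dx":37,"dy":-26.5},{"dx":37,"dy":-26.5},{"dx":37,"dy":-26.5},{"dx":37,"dy":-26.5},{"dx":37,"dy":-26.5}]'
python3 -m inch '[{"dx":37,"dy":-26.5},{"dx":37,"dy":-26.5},{"dx":37,"dy":-26.5},{"dx":37,"dy":-26.5},{"dx":30,"dy":-21},{"dx":20,"dy":-14,"az":0.14},{"az":0.14},{"az":0.14}]'
python3 -m inch '[{"az":0.14},{}]'
python3 - <<'E'
from h import *
c=cam('wrist','w2.png'); cam('top','t2.png')
print(robot.get_obs()['position'],R.from_quat(robot.get_obs()['tool_rot']).as_matrix().round(3))
E
```

```text
[ 0.20478485 -0.59033431  0.22232128] [[ 0.945  0.328 -0.   ]
 [ 0.328 -0.945  0.   ]
 [ 0.    -0.    -1.   ]]invalid input
invalid input
invalid input
```

```bash
python3 -m inch '[{"ax":0,"ay":0,"az":0,"dx":25,"dy":-18,"dz":0,"gripper":100}]'
```

```text
time: 0.45
position: [0.221, -0.5684, 0.2226]
tool_rot: [0.986, 0.164, -0.001, 0.002]
ft_force: [0.9, 0.7, 0.2]
grip_width: 0.0869
```

```bash
python3 -m inch '[{"ax":0,"ay":0,"az":0,"dx":37,"dy":-26.5,"dz":0,"gripper":100},{"ax":0,"ay":0,"az":0,"dx":37,"dy":-26.5,"dz":0,"gripper":100},{"ax":0,"ay":0,"az":0,"dx":37,"dy":-26.5,"dz":0,"gripper":100},{"ax":0,"ay":0,"az":0,"dx":37,"dy":-26.5,"dz":0,"gripper":100},{"ax":0,"ay":0,"az":0,"dx":37,"dy":-26.5,"dz":0,"gripper":100},{"ax":0,"ay":0,"az":0,"dx":37,"dy":-26.5,"dz":0,"gripper":100},{"ax":0,"ay":0,"az":0,"dx":37,"dy":-26.5,"dz":0,"gripper":100}]'
python3 - <<'E'
from h import *
print(robot.get_obs()['position'],R.from_quat(robot.get_obs()['tool_rot']).as_matrix().round(3))
E
```

```text
time: 1.15
position: [0.4073, -0.3037, 0.2228]
tool_rot: [0.986, 0.166, 0.0, 0.0]
ft_force: [0.8, -0.1, 0.5]
grip_width: 0.0871
[ 0.40734082 -0.30367411  0.22279241] [[ 0.945  0.327  0.001]
 [ 0.327 -0.945 -0.   ]
 [ 0.     0.001 -1.   ]]
```

```bash
python3 -m inch '[{"ax":0,"ay":0,"az":0,"dx":38,"dy":-28,"dz":0,"gripper":100},{"ax":0,"ay":0,"az":0,"dx":38,"dy":-27,"dz":0,"gripper":100},{"ax":0,"ay":0,"az":0,"dx":38,"dy":-27,"dz":0,"gripper":100},{"ax":0,"ay":0,"az":0,"dx":38,"dy":-27,"dz":0,"gripper":100},{"ax":0,"ay":0,"az":0,"dx":38,"dy":-27,"dz":0,"gripper":100},{"ax":0,"ay":0,"az":0,"dx":27,"dy":-20,"dz":0,"gripper":100},{"ax":0,"ay":0,"az":0,"dx":20,"dy":-14,"dz":0,"gripper":100}]'
python3 -m inch '[{"ax":0,"ay":0,"az":0.14,"dx":0,"dy":0,"dz":0,"gripper":100},{"ax":0,"ay":0,"az":0.14,"dx":0,"dy":0,"dz":0,"gripper":100},{"ax":0,"ay":0,"az":0.14,"dx":0,"dy":0,"dz":0,"gripper":100},{"ax":0,"ay":0,"az":0.14,"dx":0,"dy":0,"dz":0,"gripper":100},{"ax":0,"ay":0,"az":0,"dx":0,"dy":0,"dz":0,"gripper":100}]'
python3 - <<'E'
from h import *
cam('wrist','w2.png'); cam('top','t2.png'); cam('scene','s2.png')
print(robot.get_obs()['position'],R.from_quat(robot.get_obs()['tool_rot']).as_matrix().round(3))
E
```

```text
time: 1.85
position: [0.5758, -0.0644, 0.2226]
tool_rot: [0.986, 0.167, 0.0, -0.0]
ft_force: [0.0, 0.2, 0.1]
grip_width: 0.0873
time: 2.35
position: [0.5747, -0.0668, 0.2226]
tool_rot: [0.994, -0.113, 0.0, 0.0]
ft_force: [-0.0, 1.2, 0.5]
grip_width: 0.0871
[ 0.57466235 -0.06692223  0.22258751] [[ 0.975 -0.222  0.   ]
 [-0.222 -0.975  0.   ]
 [ 0.    -0.    -1.   ]]
```

View pics/w2.png

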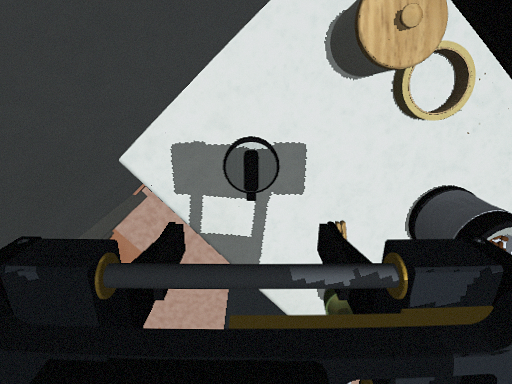

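View pics/t2.png

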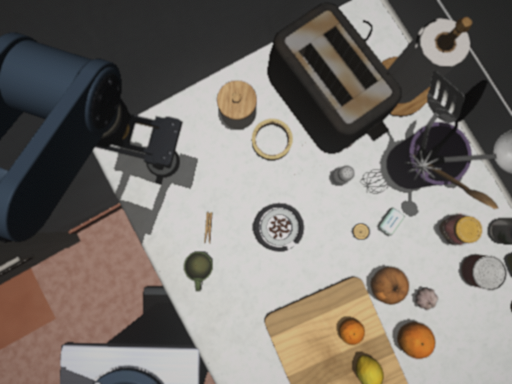

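View pics/s2.png

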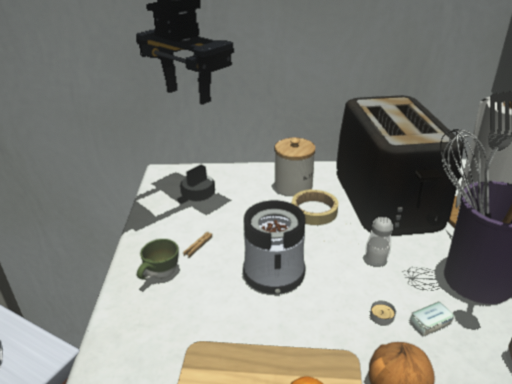

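Run:
```python
from m import *
c=cam('wrist'); P=cloud(c); g=cv2.cvtColor(c['img'],cv2.COLOR_RGB2GRAY)
near=np.hypot(P[:,:,0]-.575,P[:,:,1]+.067)<.08
near&=(P[:,:,2]<.09)
bar=near&(P[:,:,2]>.056); v,u=np.nonzero(bar); p=P[bar][:,:2]
rect=cv2.minAreaRect((p*1000).astype(np.float32)); print('bartop',bar.sum(),P[bar][:,2].mean(),rect)
pl=onplane(c,np.c_[u,v],.062); print(cv2.minAreaRect((pl[:,:2]*1000).astype(np.float32)))
lid=near&(P[:,:,2]>.02)&(P[:,:,2]<.035); print('disc top z',np.median(P[lid][:,2]),lid.sum())
cn,_=cv2.findContours((near&(P[:,:,2]>.02)).astype(np.uint8),cv2.RETR_EXTERNAL,cv2.CHAIN_APPROX_NONE)
print('disc',circ(onplane(c,max(cn,key=len).reshape(-1,2),.028)))
lug=near&(P[:,:,2]>.004)&(P[:,:,2]<.014); d=np.hypot(*(P[:,:,:2]-[.5755,-.067]).transpose(2,0,1)); lug&=d>.041
print('lug',lug.sum(),P[lug].mean(0),d[lug].max())
im=cv2.resize(c['img'][120:220,190:310,::-1],None,fx=5,fy=5); cv2.imwrite('pics/w2z.png',im)
```

```text
bartop 540 0.061619966337476434 ((576.395751953125, -66.29444122314453), (17.252729415893555, 44.574344635009766), 76.65038299560547)
((576.9686279296875, -66.28496551513672), (17.056652069091797, 44.40100860595703), 77.2125244140625)
disc top z 0.028773161229480204 1904
disc [ 0.57691498 -0.06653243  0.03685737]
lug 72 [ 0.52888837 -0.05586582  0.01021538] 0.05325025418451136
```

View pics/w2z.png

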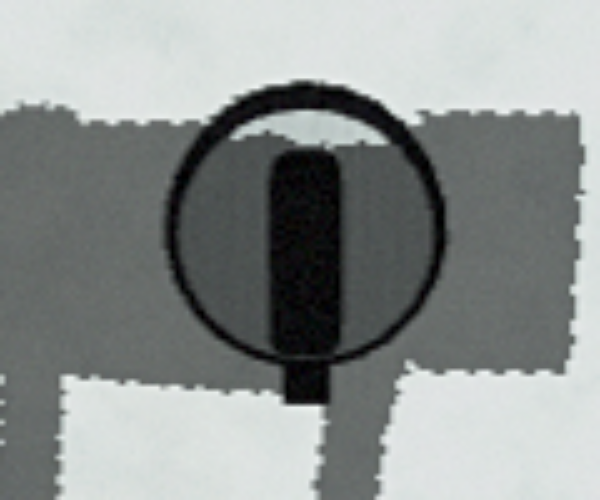

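```bash
python3 -m inch '[{"ax":0,"ay":0,"az":0,"dx":2,"dy":-1,"dz":30,"gripper":100},{"ax":0,"ay":0,"az":0,"dx":0,"dy":0,"dz":30,"gripper":100},{"ax":0,"ay":0,"az":0,"dx":0,"dy":0,"dz":30,"gripper":100},{"ax":0,"ay":0,"az":0,"dx":0,"dy":0,"dz":20,"gripper":100},{"ax":0,"ay":0,"az":0,"dx":0,"dy":0,"dz":10,"gripper":100}]'
python3 - <<'E'
from m import *
c=cam('top'); print('canister',onplane(c,[[237,100]],.12))
E
```

```text
time: 3.05
position: [0.5756, -0.0661, 0.1005]
tool_rot: [0.994, -0.112, -0.002, -0.0]
ft_force: [1.1, -0.4, 0.5]
grip_width: 0.0868
canister [[ 0.68976327 -0.24163022  0.12      ]]
```

```bash
python3 -m inch '[{"ax":0,"ay":0,"az":0,"dx":1,"dy":0,"dz":25,"gripper":100},{"ax":0,"ay":0,"az":0,"dx":0,"dy":0,"dz":25,"gripper":100},{"ax":0,"ay":0,"az":0,"dx":0,"dy":0,"dz":12,"gripper":100},{"ax":0,"ay":0,"az":0,"dx":0,"dy":0,"dz":5,"gripper":100},{"ax":0,"ay":0,"az":0,"dx":0,"dy":0,"dz":0,"gripper":100},{"ax":0,"ay":0,"az":0,"dx":0,"dy":0,"dz":0,"gripper":100}]'
python3 - <<'E'
from h import *
o=robot.get_obs();print(o['position'],o['ft_force']); cam('scene','s3.png')
E
```

```text
time: 3.7
position: [0.5787, -0.0668, 0.0366]
tool_rot: [0.994, -0.113, 0.001, 0.0]
ft_force: [-0.1, -0.2, -1.3]
grip_width: 0.0872
[ 0.57871375 -0.06684583  0.03659685] [-0.08101139 -0.2170277  -1.26224929]
```

```bash
python3 -m inch '[{"ax":0,"ay":0,"az":0,"dx":-1,"dy":0,"dz":3,"gripper":100},{"ax":0,"ay":0,"az":0,"dx":0,"dy":0,"dz":2.5,"gripper":100},{"ax":0,"ay":0,"az":0,"dx":0,"dy":0,"dz":0,"gripper":50},{"ax":0,"ay":0,"az":0,"dx":0,"dy":0,"dz":0,"gripper":30},{"ax":0,"ay":0,"az":0,"dx":0,"dy":0,"dz":0,"gripper":15},{"ax":0,"ay":0,"az":0,"dx":0,"dy":0,"dz":0,"gripper":10},{"ax":0,"ay":0,"az":0,"dx":0,"dy":0,"dz":0,"gripper":10},{"ax":0,"ay":0,"az":0,"dx":0,"dy":0,"dz":0,"gripper":10}]' 45
python3 -m inch '[{"ax":0,"ay":0,"az":0,"dx":0,"dy":0,"dz":0,"gripper":10},{"ax":0,"ay":0,"az":0,"dx":0,"dy":0,"dz":0,"gripper":0},{"ax":0,"ay":0,"az":0,"dx":0,"dy":0,"dz":0,"gripper":0}]'
python3 - <<'E'
from h import *
o=robot.get_obs();print(o['position'],o['ft_force'],o['grip_width']); cam('scene','s3.png')
cv2.imwrite('pics/s3z.png',cv2.resize(cam('scene')['img'][100:250,130:290,::-1],None,fx=4,fy=4))
E
```

```text
time: 4.55
position: [0.5768, -0.0664, 0.0301]
tool_rot: [0.994, -0.113, 0.0, -0.0]
ft_force: [-0.2, 0.1, 0.2]
grip_width: 0.047
time: 4.85
position: [0.5769, -0.0664, 0.03]
tool_rot: [0.994, -0.113, 0.0, -0.0]
ft_force: [-0.2, -0.1, -0.5]
grip_width: 0.023
[ 0.5768552  -0.06636066  0.03004812] [-0.17934593 -0.08720381 -0.47373163] 0.022964103308493106
```

View pics/s3z.png

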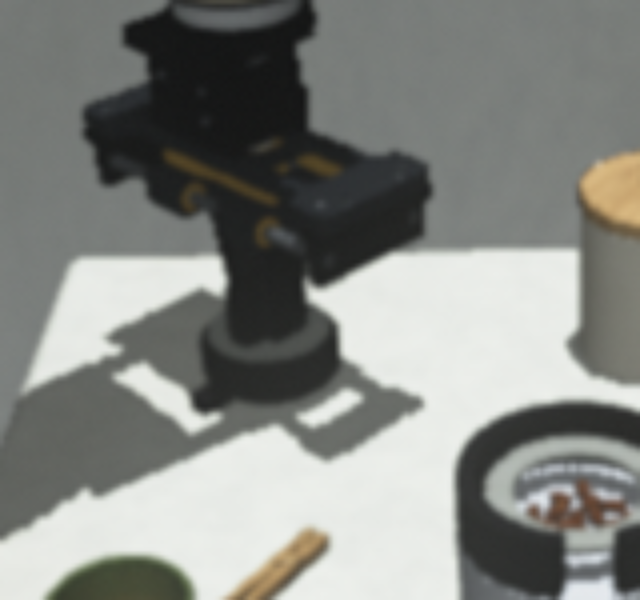

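```bash
python3 -m inch '[{"ax":0,"ay":0,"az":0,"dx":0,"dy":0,"dz":0,"gripper":0},{"ax":0,"ay":0,"az":0,"dx":0,"dy":0,"dz":0,"gripper":0},{"ax":0,"ay":0,"az":0,"dx":0,"dy":0,"dz":0,"gripper":0},{"ax":0,"ay":0,"az":0,"dx":0,"dy":0,"dz":0,"gripper":0}]'
python3 - <<'E'
from h import *
o=robot.get_obs();print(o['position'],R.from_quat(o['tool_rot']).as_euler('xyz',degrees=True),o['ft_force'],o['grip_width'])
E
```

```text
time: 5.35
position: [0.5768, -0.0664, 0.0301]
tool_rot: [0.994, -0.113, 0.0, 0.0]
ft_force: [-0.2, -1.0, 0.1]
grip_width: 0.0176
[ 0.57684924 -0.06642222  0.03006667] [ 1.79998693e+02 -1.62136183e-03 -1.29637255e+01] [-0.17275578 -1.01690002  0.13697172] 0.017608034106468516
```

```bash
python3 -m inch '[{"ax":0,"ay":0,"az":0,"dx":0,"dy":0,"dz":-10,"gripper":0},{"ax":0,"ay":0,"az":0,"dx":0,"dy":0,"dz":-25,"gripper":0},{"ax":0,"ay":0,"az":0,"dx":0,"dy":0,"dz":-30,"gripper":0},{"ax":0,"ay":0,"az":-0.14,"dx":0,"dy":0,"dz":-30,"gripper":0},{"ax":0,"ay":0,"az":-0.14,"dx":0,"dy":0,"dz":-30,"gripper":0},{"ax":0,"ay":0,"az":-0.14,"dx":0,"dy":0,"dz":-30,"gripper":0},{"ax":0,"ay":0,"az":-0.14,"dx":0,"dy":0,"dz":-25,"gripper":0},{"ax":0,"ay":0,"az":-0.14,"dx":0,"dy":0,"dz":-10,"gripper":0}]'
python3 -m inch '[{"ax":0,"ay":0,"az":-0.14,"dx":0,"dy":0,"dz":0,"gripper":0},{"ax":0,"ay":0,"az":0,"dx":0,"dy":0,"dz":0,"gripper":0}]'
python3 - <<'E'
from h import *
o=robot.get_obs();print(o['position'],R.from_quat(o['tool_rot']).as_euler('xyz',degrees=True),o['ft_force'],o['grip_width'],o['q'])
E
```

```text
time: 6.15
position: [0.5781, -0.0665, 0.2237]
tool_rot: [0.971, 0.238, 0.002, 0.001]
ft_force: [1.2, 0.4, -0.9]
grip_width: 0.0176
time: 6.35
position: [0.5767, -0.0662, 0.2211]
tool_rot: [0.953, 0.302, 0.001, 0.0]
ft_force: [-0.5, -0.6, -1.7]
grip_width: 0.0172
[ 0.57670303 -0.0661566   0.22113639] [ 1.79953195e+02 -4.78357389e-02  3.51592738e+01] [-0.54757437 -0.56525739 -1.65243355] 0.017201563266017364 [-3.06711192e-01  4.68551235e-01  1.54931968e+00  1.88360190e-04
  1.12256608e+00  6.50358854e-01]
```

```bash
python3 -m inch '[{"ax":0,"ay":0,"az":0,"dx":-20,"dy":7,"dz":0,"gripper":0},{"ax":0,"ay":0,"az":0,"dx":-40,"dy":13,"dz":0,"gripper":0},{"ax":0,"ay":0,"az":0,"dx":-40,"dy":13,"dz":0,"gripper":0},{"ax":0,"ay":0,"az":0,"dx":-40,"dy":13,"dz":0,"gripper":0},{"ax":0,"ay":0,"az":0,"dx":-40,"dy":14,"dz":0,"gripper":0},{"ax":0,"ay":0,"az":0,"dx":-40,"dy":13,"dz":0,"gripper":0},{"ax":0,"ay":0,"az":0,"dx":-40,"dy":13,"dz":0,"gripper":0},{"ax":0,"ay":0,"az":0,"dx":-40,"dy":13,"dz":0,"gripper":0}]'
python3 -m inch '[{"ax":0,"ay":0,"az":0,"dx":-40,"dy":13,"dz":0,"gripper":0},{"ax":0,"ay":0,"az":0,"dx":-33,"dy":12,"dz":0,"gripper":0},{"ax":0,"ay":0,"az":0,"dx":-20,"dy":8,"dz":0,"gripper":0},{"ax":0,"ay":0,"az":0,"dx":0,"dy":0,"dz":0,"gripper":0},{"ax":0,"ay":0,"az":0,"dx":0,"dy":0,"dz":0,"gripper":0}]'
python3 - <<'E'
from h import *
o=robot.get_obs();print(o['position'],R.from_quat(o['tool_rot']).as_euler('xyz',degrees=True),o['ft_force'],o['grip_width'])
cam('wrist','w4.png');cam('scene','s4.png')
E
```

```text
time: 7.15
position: [0.3872, -0.3209, 0.22]
tool_rot: [0.954, 0.3, -0.0, -0.0]
ft_force: [1.2, -1.3, -1.9]
grip_width: 0.0179
time: 7.65
position: [0.3312, -0.4001, 0.2197]
tool_rot: [0.954, 0.301, 0.0, -0.001]
ft_force: [-0.5, 0.1, -0.8]
grip_width: 0.0176
[ 0.33122895 -0.40006685  0.21972994] [-1.79908875e+02 -4.85104880e-02  3.49792221e+01] [-0.4546075   0.14691511 -0.81048815] 0.017568730723073387
```

View pics/w4.png

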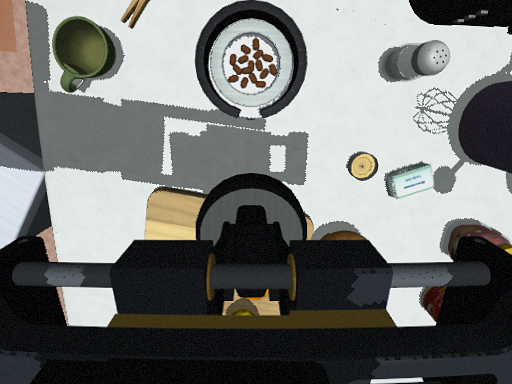

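View pics/s4.png

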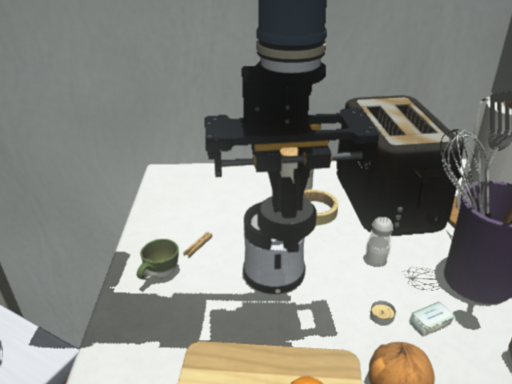

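```bash
cat > g.py <<'E'
from m import *
c=cam('wrist'); P=cloud(c)
o=robot.get_obs()
def rep(nm,sel,zz):
    v,u=np.nonzero(sel); print(nm,sel.sum(),np.median(P[sel][:,2]))
near=np.hypot(P[:,:,0]-.428,P[:,:,1]+.329)<.06
col=near&(P[:,:,2]>.115)&(P[:,:,2]<.127); rep('collar',col,0)
v,u=np.nonzero(col); q=onplane(c,np.c_[u,v],.12)[:,:2]
cn,_=cv2.findContours(col.astype(np.uint8),cv2.RETR_EXTERNAL,cv2.CHAIN_APPROX_NONE)
e=onplane(c,max(cn,key=len).reshape(-1,2),.12)
ctr=circ(q,.045); r=np.hypot(*(e[:,:2]-ctr).T); out=e[r>.0465]
print('area',ctr,'outer',circ(out),circ(out,.049))
ctr=circ(out,.049)
rr=np.hypot(*(q-ctr).T); b=(rr>.043)&(rr<.047)
a=np.sort(np.arctan2(*(q[b]-ctr).T[::-1])); d=np.diff(np.r_[a,a[0]+2*np.pi]); i=d.argmax()
print('gap',np.degrees(d[i]),'notch dir',np.degrees(a[i]+d[i]/2))
# held lid disc top
t=o['position']; near=np.hypot(P[:,:,0]-t[0],P[:,:,1]-t[1])<.05
z0=t[2]-.03
lid=near&(P[:,:,2]>z0+.015)&(P[:,:,2]<z0+.033); rep('lid',lid,0)
cn,_=cv2.findContours(lid.astype(np.uint8),cv2.RETR_EXTERNAL,cv2.CHAIN_APPROX_NONE)
k=max(cn,key=len).reshape(-1,2); e=onplane(c,k,z0+.028); r=np.hypot(*(e[:,:2]-t[:2]).T)
out=e[(r>.034)&(k[:,1]<225)]; print('lid outer',len(out),circ(out),circ(out,.038),'tcp',t, R.from_quat(o['tool_rot']).as_euler('xyz',degrees=True))
E
python3 g.py
```

```text
collar 3244 0.12016416451020948
area [ 0.42657946 -0.33256948] outer [ 0.42685669 -0.33238363  0.04867088] [ 0.4267854  -0.33243209]
gap 26.427484451025183 notch dir -146.59854812584544
lid 4397 0.21845611273272106
lid outer 147 [ 0.33533159 -0.39625742  0.03530806] [ 0.33263546 -0.39808005] tcp [ 0.33206147 -0.39920454  0.21989221] [-1.79933787e+02 -2.94168533e-02  3.51965641e+01]
```

Run:
```python
from m import *
for n in ['top','scene']:
    c=cam(n); P=cloud(c); near=np.hypot(P[:,:,0]-.428,P[:,:,1]+.331)<.065
    col=near&(P[:,:,2]>.114)&(P[:,:,2]<.127); v,u=np.nonzero(col); q=onplane(c,np.c_[u,v],.12)[:,:2]
    cn,_=cv2.findContours(col.astype(np.uint8),cv2.RETR_EXTERNAL,cv2.CHAIN_APPROX_NONE)
    e=onplane(c,max(cn,key=len).reshape(-1,2),.12)
    ctr=circ(q,.045); r=np.hypot(*(e[:,:2]-ctr).T); out=e[r>.0465]
    print(n,col.sum(),np.median(P[col][:,2]),ctr,circ(out),circ(out,.049))
    ctr=circ(out,.049)
    rr=np.hypot(*(q-ctr).T); b=(rr>.043)&(rr<.047)
    a=np.sort(np.arctan2(*(q[b]-ctr).T[::-1])); d=np.diff(np.r_[a,a[0]+2*np.pi]); i=d.argmax()
    print(np.degrees(d[i]),np.degrees(a[i]+d[i]/2))
```

```text
top 537 0.12037787192548355 [ 0.42749096 -0.33180451] [ 0.42737766 -0.3319526   0.04824932] [ 0.42726925 -0.33202215]
27.111845039767935 -145.60510777574015
scene 291 0.11952713562669015 [ 0.42251106 -0.33234072] [ 0.42479541 -0.33470103  0.05191415] [ 0.42241939 -0.33183785]
226.8570555565723 -52.608370661335485
```

```bash
python3 -m inch '[{"ax":0,"ay":0,"az":0,"dx":30,"dy":0,"dz":0,"gripper":0},{"ax":0,"ay":0,"az":0,"dx":40,"dy":0,"dz":0,"gripper":0},{"ax":0,"ay":0,"az":0,"dx":30,"dy":0,"dz":10,"gripper":0},{"ax":0,"ay":0,"az":0.015,"dx":16,"dy":0,"dz":20,"gripper":0},{"ax":0,"ay":0,"az":0,"dx":0,"dy":0,"dz":20,"gripper":0},{"ax":0,"ay":0,"az":0,"dx":0,"dy":0,"dz":10,"gripper":0},{"ax":0,"ay":0,"az":0,"dx":0,"dy":0,"dz":0,"gripper":0},{"ax":0,"ay":0,"az":0,"dx":0,"dy":0,"dz":0,"gripper":0}]'
python3 - <<'E'
from h import *
o=robot.get_obs();print(o['position'],R.from_quat(o['tool_rot']).as_euler('xyz',degrees=True),o['ft_force'],o['grip_width'])
w=cam('wrist','w5.png');s=cam('scene','s5.png')
cv2.imwrite('pics/s5z.png',cv2.resize(s['img'][170:310,200:350,::-1],None,fx=4,fy=4,interpolation=cv2.INTER_CUBIC))
E
```

```text
time: 8.7
position: [0.4265, -0.3341, 0.1604]
tool_rot: [0.956, 0.295, 0.0, 0.0]
ft_force: [-0.1, 0.6, -1.2]
grip_width: 0.0177
[ 0.42654811 -0.33409144  0.16041484] [ 1.79972415e+02 -1.12181590e-03  3.42946893e+01] [-0.08704724  0.58687745 -1.21047936] 0.017663537850676307
```

View pics/w5.png

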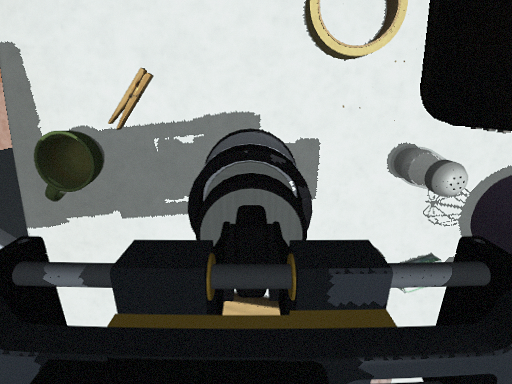

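View pics/s5z.png

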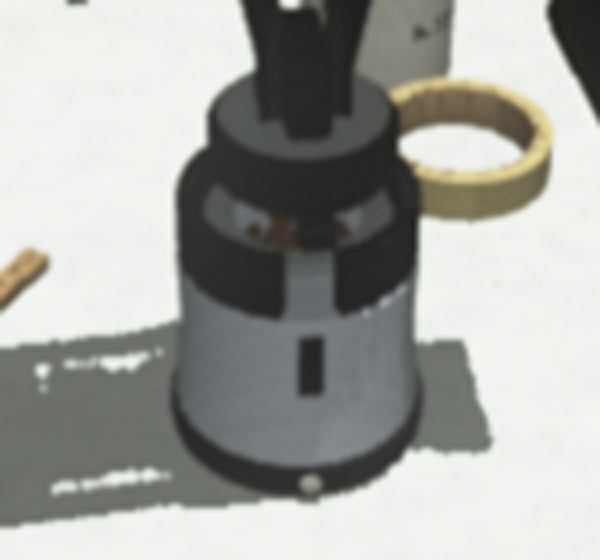

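```bash
python3 -m inch '[{"ax":0,"ay":0,"az":0,"dx":1,"dy":-0.5,"dz":4,"gripper":0},{"ax":0,"ay":0,"az":0,"dx":0,"dy":0,"dz":4,"gripper":0},{"ax":0,"ay":0,"az":0,"dx":0,"dy":0,"dz":2,"gripper":0},{"ax":0,"ay":0,"az":0,"dx":0,"dy":0,"dz":2,"gripper":0},{"ax":0,"ay":0,"az":0,"dx":0,"dy":0,"dz":0,"gripper":0},{"ax":0,"ay":0,"az":0,"dx":0,"dy":0,"dz":0,"gripper":0}]'
python3 - <<'E'
from h import *
o=robot.get_obs();print(o['position'],R.from_quat(o['tool_rot']).as_euler('xyz',degrees=True),o['ft_force'],o['moment'],o['grip_width'])
w=cam('wrist','w6.png');s=cam('scene','s6.png')
cv2.imwrite('pics/s6z.png',np.hstack([cv2.resize(s['img'][170:310,225:325,::-1],None,fx=4,fy=4,interpolation=cv2.INTER_CUBIC),cv2.resize(w['img'][110:250,200:300,::-1],None,fx=4,fy=4)]))
E
```

```text
time: 9.4
position: [0.427, -0.3328, 0.148]
tool_rot: [0.956, 0.295, -0.0, -0.0]
ft_force: [0.2, 0.5, -1.0]
grip_width: 0.0175
[ 0.42696447 -0.33282057  0.1479562 ] [-1.79989840e+02  1.34592942e-03  3.43095593e+01] [ 0.19779644  0.5271561  -1.02674909] [-0.00088107 -0.01644215 -0.01266364] 0.017470273590110903
```

View pics/s6z.png

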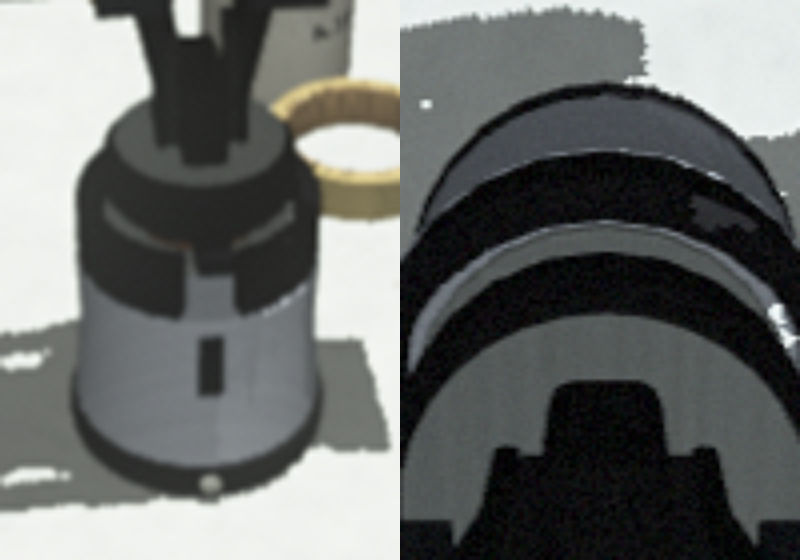

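```bash
python3 -m inch '[{"ax":0,"ay":0,"az":0,"dx":0,"dy":0,"dz":2,"gripper":0},{"ax":0,"ay":0,"az":0,"dx":0,"dy":0,"dz":2,"gripper":0},{"ax":0,"ay":0,"az":0,"dx":0,"dy":0,"dz":2,"gripper":0},{"ax":0,"ay":0,"az":0,"dx":0,"dy":0,"dz":0,"gripper":0},{"ax":0,"ay":0,"az":0,"dx":0,"dy":0,"dz":0,"gripper":0}]'
python3 - <<'E'
from m import *
o=robot.get_obs();print(o['position'],R.from_quat(o['tool_rot']).as_euler('xyz',degrees=True),o['ft_force'],o['moment'],o['grip_width'])
w=cam('wrist','w7.png');s=cam('scene','s7.png');
# overlay predicted circles
im=w['img'][:,:,::-1].copy(); t=o['position']; th=np.linspace(0,2*np.pi,200); C=np.c_[np.cos(th),np.sin(th),0*th]
for ctr,r,z,col in [((t[0],t[1]),.038,t[2]-.002,(0,255,0)),((.4271,-.3322),.041,.12,(0,0,255)),((.4271,-.3322),.049,.12,(255,0,0))]:
    p=proj(w,np.c_[ctr[0]+r*C[:,0],ctr[1]+r*C[:,1],np.full(200,z)])
    cv2.polylines(im,[np.round(p*16).astype(int)],True,col,1,cv2.LINE_AA,4)
cv2.imwrite('pics/s7z.png',np.hstack([cv2.resize(s['img'][170:310,225:325,::-1],None,fx=4,fy=4,interpolation=cv2.INTER_CUBIC),cv2.resize(im[110:250,200:300],None,fx=4,fy=4)]))
E
```

```text
time: 10.0
position: [0.4269, -0.3328, 0.1419]
tool_rot: [0.956, 0.295, -0.0, -0.0]
ft_force: [-0.6, 0.6, -1.5]
grip_width: 0.0178
[ 0.42693714 -0.33279535  0.1419203 ] [-1.79985934e+02  1.61469441e-03  3.43088038e+01] [-0.55591151  0.61420405 -1.54251655] [0.00430235 0.01486757 0.02685392] 0.017765426413136384
```

View pics/s7z.png

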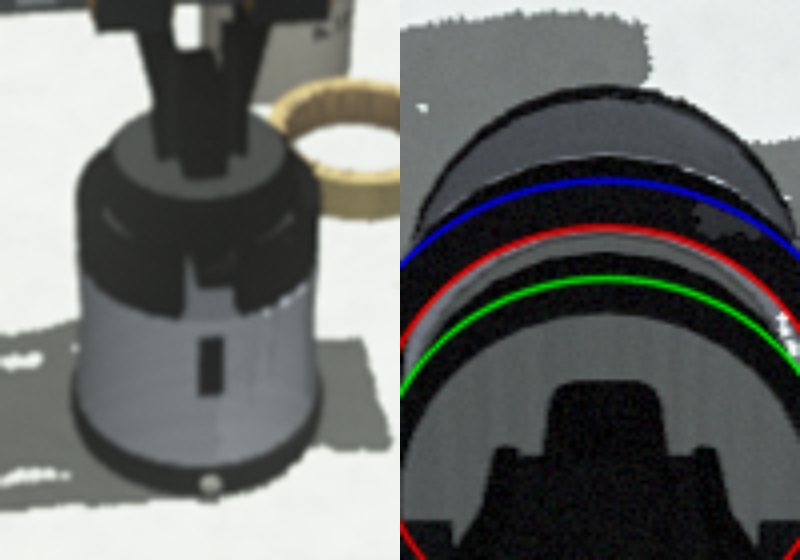

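Run:
```python
from m import *
o=robot.get_obs(); w=cam('wrist'); Rt=R.from_quat(o['tool_rot']).as_matrix(); t=o['position']
Rc=Rt.T@rot(w); pc=Rt.T@(np.array(w['position'])-t); print('cam in tool',pc)
# w2
t2=np.array([.57466,-.06692,.22259]); R2=np.array([[.975,-.222,0],[-.222,-.975,0],[0,0,-1.]])
c2=dict(w); c2['position']=t2+R2@pc; c2['attitude']=R.from_matrix(R2@Rc).as_quat()
k=lambda x,y:(190+(x+.5)/5-.5,120+(y+.5)/5-.5)
pts=onplane(c2,[k(306,108),k(306,352),k(178,230),k(435,230)],.028)
print('light edges tool frame',((pts-t2)@R2*1000).round(1))
pts=onplane(c2,[k(306,84)],.0); print('front bottom',((pts-t2)@R2*1000).round(1))
pts=onplane(c2,[k(306,150),k(306,355),k(268,260),k(342,260)],.062); print('bar',((pts-t2)@R2*1000).round(1))
# now
k=lambda x,y:(200+(x-400+.5)/4-.5,110+(y+.5)/4-.5)
im=w['img']; 
pts=onplane(w,[k(608,313)],t[2]-.002); print('now light front',((pts-t)@Rt*1000).round(1))
pts=onplane(w,[k(608,380)],t[2]+.032); print('now bar front',((pts-t)@Rt*1000).round(1))
for z in (.112,.118): 
  pts=onplane(w,[k(608,252)],z); print('now lid lower front',z,((pts-t)@Rt*1000).round(1))
pts=onplane(w,[k(608,226)],.12); print('collar inner front',((pts-t)@Rt*1000).round(1))
print('grinder rel', ((np.array([.4271,-.3322,0])-t)@Rt*1000).round(1))
cv2.imwrite('pics/w8z.png',cv2.resize(im[110:250,170:330,::-1],None,fx=5,fy=4.2857))
```

```text
cam in tool [ 0.08375453 -0.00020777 -0.16243478]
light edges tool frame [[ 34.8  -0.5 194.6]
 [-30.8  -0.4 194.6]
 [  2.8 -34.1 194.6]
 [  2.9  33.5 194.6]]
front bottom [[ 37.5  -0.5 222.6]]
bar [[ 29.7  -0.4 160.6]
 [-20.7  -0.4 160.6]
 [  3.2  -9.5 160.6]
 [  3.2   8.2 160.6]]
now light front [[32.4  0.2  2. ]]
now bar front [[ 34.2   0.1 -32. ]]
now lid lower front 0.112 [[35.   0.3 30.1]]
now lid lower front 0.118 [[36.5  0.2 24.1]]
collar inner front [[41.6  0.2 22.1]]
grinder rel [  0.4  -0.5 142.1]
```

View pics/w8z.png

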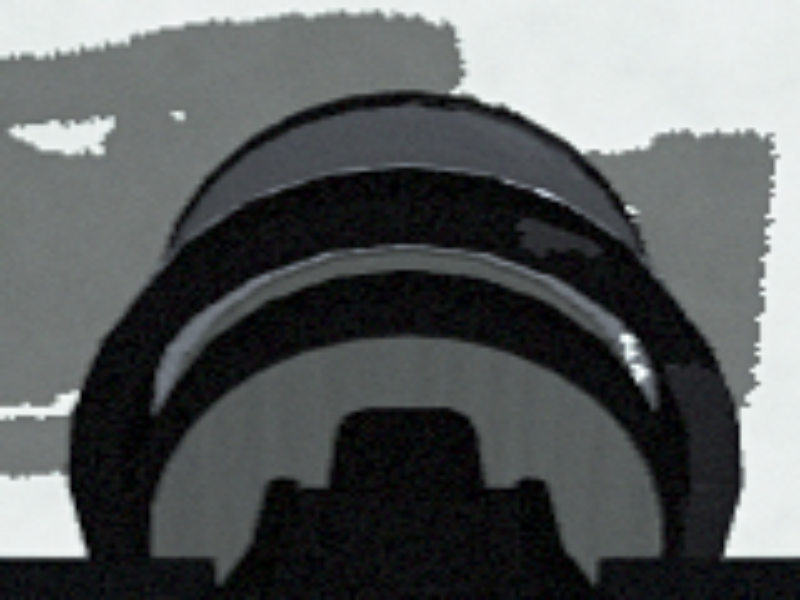

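```bash
python3 -m inch '[{"ax":0,"ay":0,"az":0,"dx":1,"dy":-0.3,"dz":0,"gripper":0},{"ax":0,"ay":0,"az":0,"dx":0,"dy":0,"dz":1,"gripper":0},{"ax":0,"ay":0,"az":0,"dx":0,"dy":0,"dz":1,"gripper":0},{"ax":0,"ay":0,"az":0,"dx":0,"dy":0,"dz":1,"gripper":0},{"ax":0,"ay":0,"az":0,"dx":0,"dy":0,"dz":0,"gripper":0},{"ax":0,"ay":0,"az":0,"dx":0,"dy":0,"dz":0,"gripper":0}]'
python3 -m inch '[{"ax":0,"ay":0,"az":0,"dx":0,"dy":0,"dz":1,"gripper":0},{"ax":0,"ay":0,"az":0,"dx":0,"dy":0,"dz":1,"gripper":0},{"ax":0,"ay":0,"az":0,"dx":0,"dy":0,"dz":0,"gripper":0},{"ax":0,"ay":0,"az":0,"dx":0,"dy":0,"dz":0,"gripper":0}]' 60
```

```text
time: 10.75
position: [0.4277, -0.332, 0.1393]
tool_rot: [0.956, 0.295, 0.0, 0.0]
ft_force: [0.2, 0.8, 2.2]
grip_width: 0.0175
time: 11.15
position: [0.4277, -0.332, 0.1372]
tool_rot: [0.956, 0.295, 0.0, 0.0]
ft_force: [0.1, 1.7, 5.5]
grip_width: 0.0173
```

```bash
python3 -m inch '[{"ax":0,"ay":0,"az":0,"dx":0,"dy":0,"dz":1,"gripper":0},{"ax":0,"ay":0,"az":0,"dx":0,"dy":0,"dz":1,"gripper":0},{"ax":0,"ay":0,"az":0,"dx":0,"dy":0,"dz":1,"gripper":0},{"ax":0,"ay":0,"az":0,"dx":0,"dy":0,"dz":0,"gripper":0},{"ax":0,"ay":0,"az":0,"dx":0,"dy":0,"dz":0,"gripper":0},{"ax":0,"ay":0,"az":0,"dx":0,"dy":0,"dz":0,"gripper":0}]'
python3 -m inch '[{"ax":0,"ay":0,"az":0,"dx":0,"dy":0,"dz":0,"gripper":0},{"ax":0,"ay":0,"az":0,"dx":0,"dy":0,"dz":0,"gripper":0}]'
python3 - <<'E'
from h import *
f=[]
for i in range(4):
    w=cam('wrist','w9.png'); o=robot.get_obs(); f.append(np.r_[o['ft_force'],o['position'][2]*1000])
print(np.round(f,2),o['grip_width'])
s=cam('scene')
t=o['position'];Rt=R.from_quat(o['tool_rot']).as_matrix()
cv2.imwrite('pics/s9z.png',np.hstack([cv2.resize(s['img'][170:310,225:325,::-1],None,fx=4,fy=4,interpolation=cv2.INTER_CUBIC),cv2.resize(w['img'][110:250,200:300,::-1],None,fx=4,fy=4)]))
E
```

```text
time: 11.75
position: [0.4277, -0.332, 0.1344]
tool_rot: [0.956, 0.295, 0.0, 0.0]
ft_force: [-0.9, 2.1, 7.1]
grip_width: 0.0179
time: 11.95
position: [0.4277, -0.332, 0.1345]
tool_rot: [0.956, 0.295, 0.0, 0.0]
ft_force: [-1.0, 1.9, 6.7]
grip_width: 0.018
[[ -1.4    1.63   7.39 134.45]
 [ -0.25   1.8    6.85 134.43]
 [ -1.01   1.46   6.58 134.47]
 [ -0.34   1.74   7.35 134.45]] 0.017316695631968988
```

View pics/s9z.png

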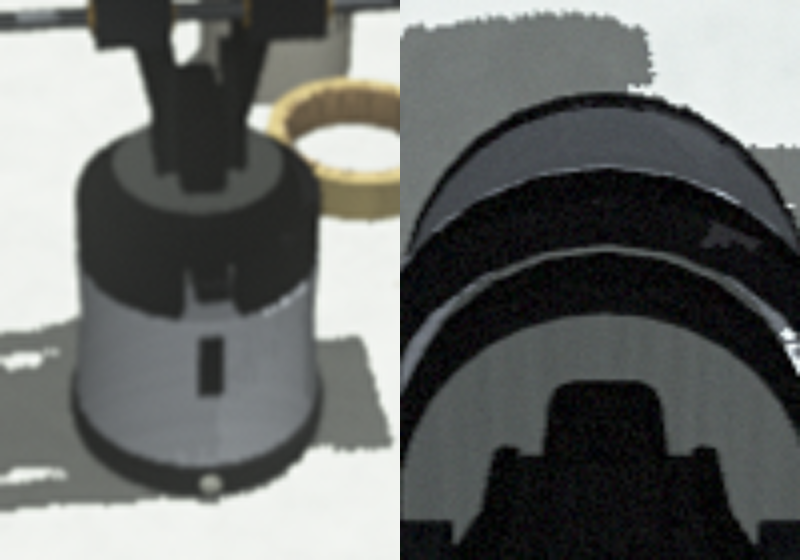

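```bash
python3 -m inch '[{"ax":0,"ay":0,"az":0,"dx":0,"dy":0,"dz":0.5,"gripper":0},{"ax":0,"ay":0,"az":0,"dx":0,"dy":0,"dz":0,"gripper":0},{"ax":0,"ay":0,"az":0,"dx":0,"dy":0,"dz":0,"gripper":0},{"ax":0,"ay":0,"az":0,"dx":0,"dy":0,"dz":0,"gripper":0},{"ax":0,"ay":0,"az":0,"dx":0,"dy":0,"dz":0,"gripper":0},{"ax":0,"ay":0,"az":0,"dx":0,"dy":0,"dz":0,"gripper":0},{"ax":0,"ay":0,"az":0,"dx":0,"dy":0,"dz":0,"gripper":0},{"ax":0,"ay":0,"az":0,"dx":0,"dy":0,"dz":0,"gripper":0}]'
for i in 1 2 3 4; do python3 -m inch '[{"ax":0,"ay":0,"az":0,"dx":0,"dy":0,"dz":0,"gripper":0},{"ax":0,"ay":0,"az":0,"dx":0,"dy":0,"dz":0,"gripper":0},{"ax":0,"ay":0,"az":0,"dx":0,"dy":0,"dz":0,"gripper":0},{"ax":0,"ay":0,"az":0,"dx":0,"dy":0,"dz":0,"gripper":0},{"ax":0,"ay":0,"az":0,"dx":0,"dy":0,"dz":0,"gripper":0},{"ax":0,"ay":0,"az":0,"dx":0,"dy":0,"dz":0,"gripper":0},{"ax":0,"ay":0,"az":0,"dx":0,"dy":0,"dz":0,"gripper":0},{"ax":0,"ay":0,"az":0,"dx":0,"dy":0,"dz":0,"gripper":0}]'; done
python3 - <<'E'
from m import *
w=cam('wrist');s=cam('scene');cam('top','t10.png')
o=robot.get_obs(); t=o['position']; P=cloud(w)
a=w['img']; print('t',o['time'],t,o['ft_force'],o['joint_velocities'].round(4))
pts=bydepth(w,[[245,193],[252,193],[258,193]]); print('lid top z',pts[:,2], 'collar z',bydepth(w,[[252,163],[245,163]])[:,2])
cv2.imwrite('pics/s10z.png',np.hstack([cv2.resize(s['img'][170:310,225:325,::-1],None,fx=4,fy=4,interpolation=cv2.INTER_CUBIC),cv2.resize(a[110:250,200:300,::-1],None,fx=4,fy=4)]))
E
```

```text
time: 13.0
position: [0.4277, -0.332, 0.134]
tool_rot: [0.956, 0.295, 0.0, 0.0]
ft_force: [-0.7, 2.7, 7.2]
grip_width: 0.0174
time: 13.8
position: [0.4277, -0.332, 0.134]
tool_rot: [0.956, 0.295, 0.0, 0.0]
ft_force: [-0.4, 1.3, 7.3]
grip_width: 0.0177
time: 14.6
position: [0.4277, -0.332, 0.134]
tool_rot: [0.956, 0.295, 0.0, 0.0]
ft_force: [-1.1, 1.7, 7.4]
grip_width: 0.0175
time: 15.4
position: [0.4277, -0.332, 0.134]
tool_rot: [0.956, 0.295, 0.0, 0.0]
ft_force: [-1.3, 1.8, 6.5]
grip_width: 0.0176
time: 16.2
position: [0.4277, -0.332, 0.134]
tool_rot: [0.956, 0.295, 0.0, 0.0]
ft_force: [-1.2, 1.5, 7.5]
grip_width: 0.0174
t 16.35 [ 0.42773229 -0.33204905  0.13399903] [-0.82468786  1.7553845   6.34168305] [ 0.0007  0.0009 -0.0013  0.0016  0.0008  0.0003]
lid top z [0.13321804 0.13218513 0.133871  ] collar z [0.11984013 0.11990068]
```

View pics/s10z.png

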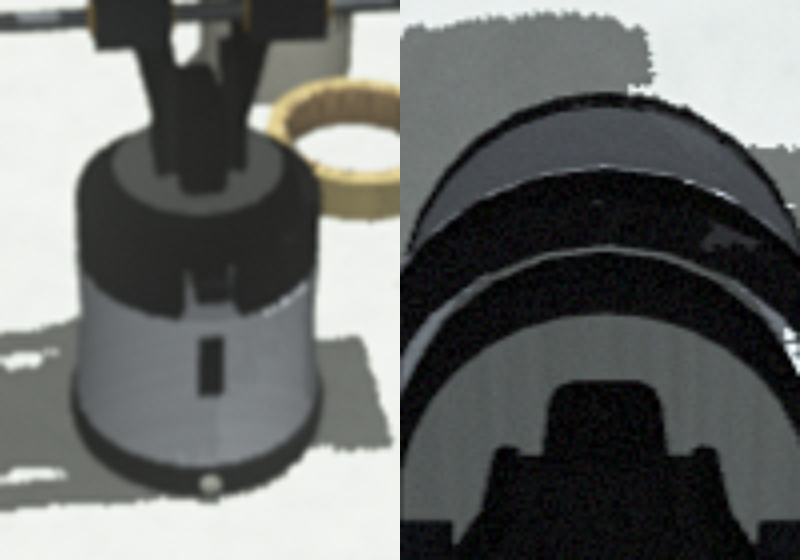

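View pics/t10.png

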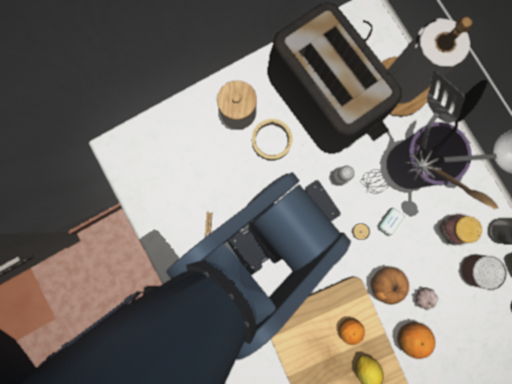

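Run:
```python
from m import *
L=[];F=[]
for i in range(6):
    w=cam('wrist'); P=cloud(w); o=robot.get_obs(); F.append(o['ft_force'])
    g=cv2.cvtColor(w['img'],cv2.COLOR_RGB2GRAY); t=o['position']
    lid=P[191:202,235:270,2]; bar=P[207:219,241:263,2]
    col=P[155:170,240:264,2]
    L.append([np.median(lid),np.median(bar),np.median(col),t[2]])
print(np.round(np.array(L)*1000,2)); print(np.mean(F,0),o['moment'],o['time'])
s=cam('scene'); P=cloud(s); print('scene lid top',np.median(P[216:222,258:268,2]))
```

```text
[[133.05 146.52 119.89 134.01]
 [133.05 146.73 119.79 134.01]
 [132.99 146.73 119.86 134.  ]
 [133.07 146.87 119.78 134.01]
 [132.99 146.51 119.75 134.01]
 [133.02 146.43 119.83 134.01]]
[-0.92913521  1.93039827  6.9323771 ] [ 0.288879    0.12469902 -0.01163832] 16.65
scene lid top 0.1327727237806434
```

```bash
cat > chk.py <<'E'
from m import *
L=[];F=[]
for i in range(6):
    w=cam('wrist'); P=cloud(w); o=robot.get_obs(); F.append(o['ft_force'])
    L.append([np.median(P[191:202,235:270,2]),np.median(P[155:170,240:264,2]),o['position'][2]])
print(np.round(np.mean(L,0)*1000,2),np.mean(F,0),o['moment'],o['grip_width'],o['time'])
s=cam('scene'); P=cloud(s); print('scene lid top',np.median(P[216:222,258:268,2]))
E
python3 -m inch '[{"ax":0,"ay":0,"az":0,"dx":0,"dy":0,"dz":0.5,"gripper":0},{"ax":0,"ay":0,"az":0,"dx":0,"dy":0,"dz":0.5,"gripper":0},{"ax":0,"ay":0,"az":0,"dx":0,"dy":0,"dz":0,"gripper":0},{"ax":0,"ay":0,"az":0,"dx":0,"dy":0,"dz":0,"gripper":0},{"ax":0,"ay":0,"az":0,"dx":0,"dy":0,"dz":0,"gripper":0},{"ax":0,"ay":0,"az":0,"dx":0,"dy":0,"dz":0,"gripper":0}]' 60
python3 chk.py
```

```text
time: 17.3
position: [0.4277, -0.332, 0.1331]
tool_rot: [0.956, 0.295, 0.0, 0.0]
ft_force: [-1.3, 2.0, 7.2]
grip_width: 0.0175
[132.17 119.78 133.13] [-1.05903448  1.98190788  8.13295734] [ 0.3062293   0.19421661 -0.01641139] 0.017262727124795686 17.6
scene lid top 0.13167760961928687
```

```bash
for i in 1 2 3 4 5; do python3 -m inch '[{"ax":0,"ay":0,"az":0,"dx":0,"dy":0,"dz":0,"gripper":0},{"ax":0,"ay":0,"az":0,"dx":0,"dy":0,"dz":0,"gripper":0},{"ax":0,"ay":0,"az":0,"dx":0,"dy":0,"dz":0,"gripper":0},{"ax":0,"ay":0,"az":0,"dx":0,"dy":0,"dz":0,"gripper":0},{"ax":0,"ay":0,"az":0,"dx":0,"dy":0,"dz":0,"gripper":0},{"ax":0,"ay":0,"az":0,"dx":0,"dy":0,"dz":0,"gripper":0},{"ax":0,"ay":0,"az":0,"dx":0,"dy":0,"dz":0,"gripper":0},{"ax":0,"ay":0,"az":0,"dx":0,"dy":0,"dz":0,"gripper":0}]' | tail -2; done
python3 chk.py; python3 -c "
from rig import robot; print(robot.hand_in())"
```

```text
ft_force: [-1.3, 2.0, 8.7]
grip_width: 0.0177
ft_force: [-0.3, 1.5, 7.4]
grip_width: 0.0176
ft_force: [-1.3, 2.0, 8.0]
grip_width: 0.0177
ft_force: [-0.4, 2.2, 7.2]
grip_width: 0.0178
ft_force: [-1.3, 2.4, 8.5]
grip_width: 0.0174
[132.16 119.79 133.13] [-1.04110229  2.0283124   8.12976958] [ 0.37791798  0.21662715 -0.02101063] 0.0175466460928216 21.95
scene lid top 0.1319984510103583
the job is handed in; nothing more can be done
None
```

I set the lid in the collar with its lug in the notch and pressed it about 6 mm. I held it there for over 4 s and handed the job in at about 22 s, still gripping and pressing.

- **Travel:** the last checks disagreed slightly, but all fall within 6 ± 2 mm:

| Source | Travel |
|---|---|
| Wrist depth, lid top about 12.4 mm above the collar edge | about 5.7 mm |
| Scene camera depth, one reading | about 6.0 mm |
| Wrist force, about 8.1 N plus about 1.2 N correction | about 6.4 mm |
| Fingertip height, no slip assumed | about 6.9 mm |

- **Slip:** the fingertip figure is probably high because the lid seems to have slid up to about 1 mm in the fingers early in the press. I lowered the hand 1 mm more to make up for it. The readings did not change over the final hold.
- **Bottom stop:** it was never reached, by any of these readings.
- **Side force:** about 2 N sideways remained at the end, so the lid may be touching the collar lightly.
- **Other objects:** the canister, tape roll and salt shaker looked unmoved in the last top picture. The arm partly hid the peg and hid the cup there. I saw both during the approach, but did not compare their positions with the start.

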